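# Load the spring-loaded filter magazine

## Robot

A 6-joint arm with a two-finger parallel gripper is mounted at the origin on the work surface. World frame = base frame: x ahead of the robot, y to its left, z up, the work surface at z = 0. Lengths are in m, angles in rad, forces in N, time in s.
With the tool pointing down it reaches from about 0.275 to 0.875 m from the base axis. Payload 12.5 kg.
Tool frame: the origin (TCP) lies on the centre line of the jaws, within the pads' length; the fingertips stand r.finger_overhang ahead of it and the grasp point (between the pads) lies 3 mm ahead of it (r.finger_overhang is the distance from the TCP to the fingertips, in m); z points along the fingers, y is the direction in which the jaws open and shut (so a half turn about z gives the same grasp; the last joint's range is limited). The gripper opens to 85 mm and grips with 20 to 120 N. Pads are 22 mm wide; open, the fingers measure 114 mm over their backs; the gripper's body (76 mm by 85 mm) begins 54 mm behind the grasp point. The pads swing forward as they close: fully open they stand 13 mm farther back than shut.
Start: joints at [-1.262, 0.351, 1.652, -0, 1.139, -0.085], TCP at [0.211, -0.508, 0.253] pointing down, gripper open.
Joint ranges: [-2.75, 2.75], [-0.79, 2.1], [0.01, 2.65], [-1.57, 4.71], [0.07, 3.14], [-2.87, 2.87]. Speed limits (rad/s): [2.22, 2.22, 2.79, 3.14, 3.14, 3.14].

## Interface

Orientations are given as a unit quaternion [x, y, z, w].
In Python, from cell import r, optics gives the robot as it stands. The module is installed in compiled form; this text tells all that it offers. Calls block until the motion is done:
- r.move_to(position, orientation): joint-space move of the TCP to a pose.
- r.move_linear(position, rot=None, vel=0.15): straight line of the TCP; rot=None keeps the orientation; vel is the mean speed in m/s.
- r.set_joints(angles): joint-space move.
- r.set_gripper(opening, squeeze=None): opening from 0.0 (shut) to 1.0 (fully open); squeeze is the grip in N (None keeps the last); returns when the fingers have stopped.
- r.sleep(seconds).
- r.inverse_kinematics(position, orientation): joint angles nearest the present ones, or None.
- optics.get_image(name): name is "side" or "top"; returns a dict with "pixels" (384x512x3 uint8, red, green, blue), "depth" (384x512 float32, m along the optical axis (not along the pixel's ray), 0 where there is no reading), "fx", "fy", "cx", "cy" (pixels), "camera_from_world" (4x4, takes a point from world to camera coordinates). Camera axes: x right, y down, z forward; pixel columns grow to the right and rows downward; lengths in m; the calibration is good to about 2 mm. A picture is of the moment at which its call begins.
A pose or a line that the arm cannot do raises r.PlanningError and nothing moves.
- r.hand_in(): hands the job in, once; it reports no verdict.
Readings, each from a call of its own:
- r.current_t(): time.
- r.current_q(): joint angles.
- r.current_qvel(): joint speeds.
- r.current_effort(): joint torques, N m.
- r.current_tool_pos(): TCP position.
- r.current_ee_rot(): TCP orientation.
- r.current_contact_force(): force on the tool from outside, world axes, zero at the start.
- r.current_torque(): the same for the moment, N m.
- r.current_opening(): opening from 0.0 (shut) to 1.0 (fully open).
Only numpy, scipy, OpenCV 4.12 (cv2) and the standard library are available. Lean on these libraries where they do the work, as an engineer would, in place of code of your own. Each camera call takes 0.05 s, during which the arm holds its last target. There are 200 camera calls.

## Task

Load the leaning filter magazine: first put the blue cartridge in on the spring platform, then the white one on top of it. Press the pile down into the magazine until both orange catches snap shut over the white cartridge and hold the pile there by themselves, and leave the gauge, the carton and the spanner where they are.

Things in the scene. Friction and masses are not known exactly. Their poses are not given: they have to be found in the camera images.
- tube: Round magazine: 4 steel rods on a dark block, leaning 25 degrees, mouth up and towards the robot, fixed on a blue base; position and yaw vary. Origin: on the tube's axis at its lower end, on the block. z runs along the axis out of the mouth, y is level across it, x points to its upper rear side. Top of the 58 mm yellow platform: z = 89 mm minus its travel.
- tube_mouth (a point): On the tube's axis at z = 180 mm, level with the tips of the shut catches: the top of the held pile (white centre then at tube z = 144 mm, blue at 74 mm). The 8 mm rods stand at 45 degrees to x and y: 64 mm bore up to z = 168 mm, flared to 82 mm at 194 mm; +y and -y sides open for fingers, 43 mm wide. Dark strips 24 mm wide on the +x and -x sides, 45 to 50 mm from the axis, reach z = 202 mm.
- platform (a joint): Travel of the yellow spring platform down the tube's axis, m: 0 empty (upper stop), 0.050 with both cartridges held, 0.064 lower stop. Spring 250 N/m, 2 N preload, damper 20 N per m/s: it sinks about 10 mm under one cartridge, 20 mm under two, so the white one then stands about 30 mm too high. Pressing it home takes about 10 N: push its top to 7 mm below the mouth point, then let go.
- catch_front (a joint): Swing of the orange sprung catch on the robot's side (-x of the tube), rad: 0 shut, grows as pushed outwards. Flap 20 mm wide, hinged 38 mm from the axis at tube z = 198 mm, sloping in and down to a tip 25 mm from the axis at z = 180 mm. A cartridge coming in pushes it aside (about 0.4 rad); once the cartridge's top is 5 mm below the tip it snaps back and holds it down.
- catch_rear (a joint): The same catch on the rear side of the mouth (+x of the tube), rad: 0 shut, grows as it is pushed outwards. A cartridge let go on top of the shut catches may stay there: its own weight does not push past them, so lower or press it through, along the tube's axis.
- blue_center (a point): Centre (half-way up) of the blue ribbed filter cartridge with black end bands: a cylinder 60 mm across, 70 mm tall with 3 mm chamfers, about 0.35 kg, both ends alike, standing upright on the table. Its z is its long axis.
- white_center (a point): Centre (half-way up) of the white filter cartridge, the same size and weight as the blue one, standing upright on the table.
- gauge_base (a point): Bystander: dark round pressure gauge on a brass foot, 56 mm wide and 112 mm tall; centre of its underside.
- carton_base (a point): Bystander: white carton with a blue band, 120 x 180 x 90 mm; centre of its underside.
- spanner_mid (a point): Bystander: black plastic housing spanner lying flat, about 200 mm long and 14 mm thick; a point in its handle near the middle, half-way up.
There are look-alikes about, which are no part of the job. Leave any red look-alike of the part that bears white_center alone.

How it is judged:
By the outcome, as a careful person would: the job done as asked, in the order asked, and still so for the second after the job is handed in, with the robot touching nothing.
It also fails if it takes over 72 s, if anything falls off the work surface, if the arm or the gripper's body presses on something with over 40 N, if the wrist force passes 120 N, or if a joint passes its speed limit or range.

## Working session

There is one attempt and no reset: what is moved stays moved. The work goes in short steps, each a Python script; the robot and the scene stay as the last script left them, time stands still between calls to the robot, and variables do not carry over. Pictures are saved under pics/ and viewed, about 8 in all and at most 12, crops included, and the job is handed in when it is done.

```bash
mkdir -p pics
cat > h.py <<'E'
import numpy as np, cv2
from cell import r, optics
from scipy.spatial.transform import Rotation as R
def shot(n,f=None):
    d=optics.get_image(n)
    if f: cv2.imwrite('pics/'+f+'.png',cv2.cvtColor(d['pixels'],cv2.COLOR_RGB2BGR))
    return d
def cloud(d):
    z=d['depth']; v,u=np.mgrid[:z.shape[0],:z.shape[1]]
    c=np.stack([(u-d['cx'])/d['fx']*z,(v-d['cy'])/d['fy']*z,z],-1)
    T=np.linalg.inv(d['camera_from_world']); return c@T[:3,:3].T+T[:3,3]
E
python3 - <<'E'
from h import *
import pickle
o={}
for n in('side','top'):
    d=shot(n,n+'0'); o[n]=d; T=np.linalg.inv(d['camera_from_world']); print(n,d['fx'],T.round(3).tolist())
pickle.dump(o,open('o.pkl','wb')); print(r.finger_overhang,r.current_ee_rot(),r.current_t())
E
```

```text
side 413.6280281153986 [[-0.872, -0.254, 0.418, -0.052], [-0.489, 0.47, -0.735, 0.984], [-0.01, -0.846, -0.534, 0.86], [0.0, 0.0, 0.0, 1.0]]
top 428.4992837132518 [[0.016, -0.993, 0.113, 0.327], [-1.0, -0.014, 0.023, 0.044], [-0.022, -0.113, -0.993, 1.6], [0.0, 0.0, 0.0, 1.0]]
0.022 [ 9.80677288e-01  1.95631719e-01 -7.72666474e-05 -5.30750487e-04] 0.1
```

```bash
sleep 3; ls pics
```

```text
side0.png
top0.png
```

View pics/side0.png

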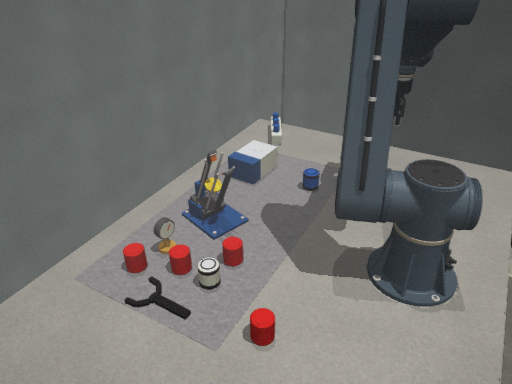

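View pics/top0.png

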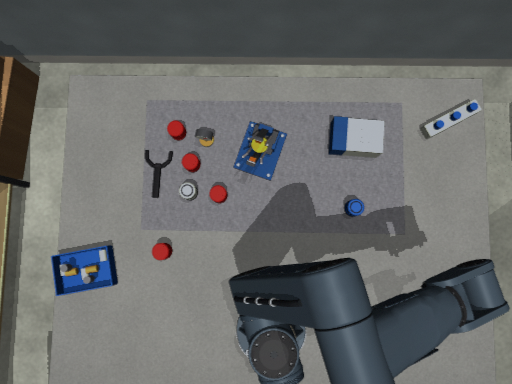

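Side view: blue cartridge at (311,179), white at (209,272), magazine at (212,200) and reds around white. Top view: blue (355,207), white (188,190), magazine (260,148), spanner (157,175), gauge (205,136). Next I measure these.

```bash
cat > m.py <<'E'
from h import *
import pickle,sys
o=pickle.load(open('o.pkl','rb'))
P={n:cloud(o[n]) for n in o}
H={n:cv2.cvtColor(o[n]['pixels'],cv2.COLOR_RGB2HSV).astype(int) for n in o}
def win(n,u,v,w): m=np.zeros((384,512),bool); m[v-w:v+w+1,u-w:u+w+1]=1; return m
for nm,u,v in(('blue',355,207),('white',188,190),('red',219,194),('red',191,162),('red',177,129)):
    p=P['top'][win('top',u,v,20)]; p=p[(p[:,2]>.06)&(p[:,2]<.08)]
    (c,rad)=cv2.minEnclosingCircle(p[:,:2].astype(np.float32)); print(nm,'top-depth',np.round(c,4),round(rad,4),len(p),np.median(p[:,2]).round(4))
for nm,u,v in(('blue',311,179),('white',209,272)):
    p=P['side'][win('side',u,v,20)]; p=p[(p[:,2]>.064)&(p[:,2]<.078)]
    (c,rad)=cv2.minEnclosingCircle(p[:,:2].astype(np.float32)); print(nm,'side',np.round(c,4),round(rad,4),len(p))
for n,u,v,w in(('top',260,148,32),('side',212,195,45)):
    h=H[n];W=win(n,u,v,w); p=P[n]
    o_=W&(h[...,0]<15)&(h[...,0]>4)&(h[...,1]>150)&(h[...,2]>90)
    y=W&(h[...,0]>20)&(h[...,0]<33)&(h[...,1]>150)&(h[...,2]>100)
    b=W&(h[...,0]>100)&(h[...,0]<125)&(h[...,1]>130)&(p[...,2]<.03)&(p[...,2]>-.01)
    for k,m in(('orange',o_),('yellow',y)):
        nn,l,s,c=cv2.connectedComponentsWithStats(m.astype(np.uint8))
        for i in range(1,nn):
            if s[i,4]>3: q=p[l==i]; print(n,k,s[i,4],c[i].round(1),np.median(q,0).round(4),q.min(0).round(3),q.max(0).round(3))
    q=p[b]; z=np.median(q[:,2]); q=q[abs(q[:,2]-z)<.008]; rc=cv2.minAreaRect(q[:,:2].astype(np.float32)); print(n,'base',z,len(q),rc)
    c=P[n][W]; 
for n,(x0,x1,y0,y1) in(('top',(220,300,110,190)),('side',(170,260,140,240))):
    cv2.imwrite(f'pics/{n}crop.png',cv2.resize(cv2.cvtColor(o[n]['pixels'],cv2.COLOR_RGB2BGR)[y0:y1,x0:x1],None,fx=5,fy=5,interpolation=cv2.INTER_CUBIC))
a,b=cv2.imread('pics/topcrop.png'),cv2.imread('pics/sidecrop.png')
k=np.zeros((500,850,3),np.uint8);k[:400,:400]=a;k[:500,400:850]=b;cv2.imwrite('pics/crop.png',k[:,:])
E
python3 m.py; python3 -c "
import cv2;k=cv2.imread('pics/crop.png');cv2.imwrite('pics/crop1.png',cv2.resize(k,(799,470)))"
```

```text
blue top-depth [ 0.4431 -0.2935] 0.0312 233 0.0696
white top-depth [0.4948 0.3111] 0.0305 225 0.0702
red top-depth [0.485  0.2015] 0.0306 219 0.0702
red top-depth [0.5776 0.3112] 0.054 218 0.0707
red top-depth [0.7128 0.3357] 0.0582 215 0.0697
blue side [ 0.4416 -0.2934] 0.0336 111
white side [0.5159 0.3008] 0.0566 270
top orange 21 [252.4 158.7] [0.584  0.0741 0.2169] [0.576 0.064 0.143] [0.605 0.081 0.224]
top yellow 154 [258.7 145.7] [0.6437 0.0522 0.1405] [0.624 0.028 0.125] [0.669 0.08  0.246]
top base 0.011816088074203757 920 ((0.6565123200416565, 0.04933781176805496), (0.14764004945755005, 0.18917237222194672), 71.00516510009766)
side orange 19 [213.1 158.2] [0.6339 0.0551 0.2444] [-0.052  0.046  0.237] [0.637 0.984 0.86 ]
side yellow 78 [208.9 183.2] [0.658  0.0586 0.1457] [0.644 0.028 0.134] [0.672 0.082 0.154]
side yellow 62 [217.4 185.9] [0.6322 0.0445 0.1354] [-0.052  0.025  0.126] [0.646 0.984 0.86 ]
side base 0.011145045631577699 564 ((0.6480255722999573, 0.051601212471723557), (0.14598307013511658, 0.17924189567565918), 70.7525405883789)
```

```bash
sleep 4
```

```text
(no output)
```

View pics/crop1.png

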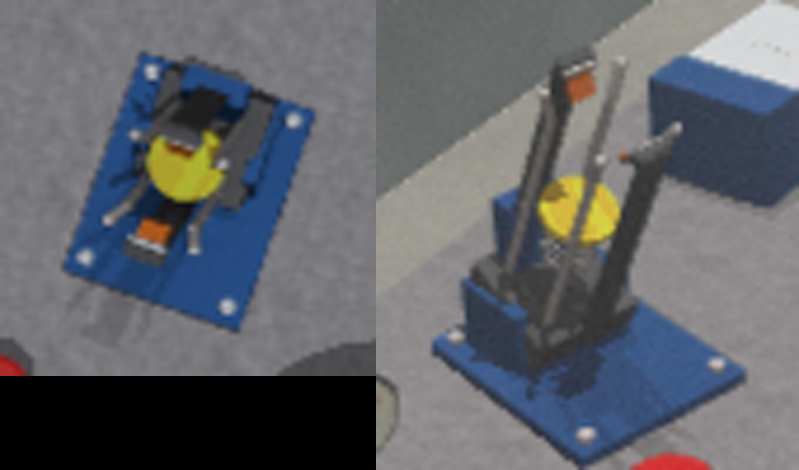

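The crop shows the magazine with its front catch towards the robot, so its yaw is about -19 to -20°. The catch midpoint, the platform and the base all agree laterally to about 1 mm. I'll refine the yellow disc and then grasp blue.

```bash
cat >> h.py <<'E'
yaw=np.radians(-19.2)
xh=np.array([np.cos(yaw),np.sin(yaw),0]); s,c=np.sin(np.radians(25)),np.cos(np.radians(25))
X=c*xh+[0,0,s]; Z=-s*xh+[0,0,c]; Y=np.cross(Z,X); RT=np.stack([X,Y,Z],1)
O=np.array([0.6845,0.0386,0.0594])
def tube(x,y,z): return O+RT@np.array([x,y,z])
def ori(sgn): return R.from_matrix(np.stack([np.cross(sgn*Y,-Z),sgn*Y,-Z],1)).as_quat()
E
python3 - <<'E'
from h import *
import pickle
o=pickle.load(open('o.pkl','rb'))
for n,u,v,w in(('top',260,148,32),('side',212,195,45)):
    d=o[n]; p=cloud(d); h=cv2.cvtColor(d['pixels'],cv2.COLOR_RGB2HSV).astype(int); W=np.zeros((384,512),bool);W[v-w:v+w,u-w:u+w]=1
    y=W&(h[...,0]>20)&(h[...,0]<33)&(h[...,1]>150)&(h[...,2]>90)
    vv,uu=np.nonzero(y); T=np.linalg.inv(d['camera_from_world']); o0=RT.T@(T[:3,3]-O)
    ray=(RT.T@T[:3,:3]@np.stack([(uu-d['cx'])/d['fx'],(vv-d['cy'])/d['fy'],0*uu+1.])).T
    q=o0+ray*((.089-o0[2])/ray[:,2])[:,None]
    t=(p[y]-O)@RT; t=t[abs(t[:,2]-.089)<.03]
    print(n,'plane-ray x',np.percentile(q[:,0],[0,2,98,100]).round(4),'y',np.percentile(q[:,1],[0,2,98,100]).round(4),'depth z',np.median(t[:,2]).round(4))
q=r.current_ee_rot()
for sg in(1,-1):
  for zz in(.31,.155): 
    k=r.inverse_kinematics(tube(0,0,zz),ori(sg)); print(sg,zz,None if k is None else np.round(k,2))
for a in (45,-45,135,-135):
    k=r.inverse_kinematics([.4948,.3111,.055],(R.from_euler('z',a,degrees=True)*R.from_quat([1,0,0,0])).as_quat()); print(a,None if k is None else np.round(k,2))
B=np.array([.4425,-.2935,0])
r.move_to(B+[0,0,.16],q); r.move_linear(B+[0,0,.055]); r.set_gripper(0.5,80)
print('open',r.current_opening(),r.current_t(),r.current_tool_pos(),r.current_contact_force())
E
```

```text
top plane-ray x [-0.0277 -0.0255  0.0252  0.0286] y [-0.0255 -0.0234  0.0283  0.0295] depth z 0.0912
side plane-ray x [-0.0282 -0.0264  0.0245  0.0269] y [-0.0293 -0.0275  0.0245  0.0267] depth z 0.0911
1 0.31 [ 0.15  0.15  1.75 -0.26  0.87 -0.96]
1 0.155 [ 0.09  0.42  1.77 -0.32  0.58 -0.91]
-1 0.31 [ 0.15  0.15  1.75 -0.26  0.87  2.18]
-1 0.155 [ 0.09  0.42  1.77 -0.32  0.58  2.23]
45 [ 0.48  0.68  1.69 -0.    0.78  1.27]
-45 [ 0.48  0.68  1.69 -0.    0.78  2.84]
135 [ 0.48  0.68  1.69 -0.    0.78 -0.3 ]
-135 [ 0.48  0.68  1.69 -0.    0.78 -1.87]
open 0.678347798562464 2.5833 [ 0.44310342 -0.29410075  0.05656132] [-3.26096768 -0.159381   13.63215706]
```

Run:
```python
from h import *
p=np.array(r.current_tool_pos())
r.move_linear(p+[0,0,.25],vel=.2); print('lift',r.current_contact_force(),r.current_opening())
r.move_to(tube(0,0,.31),ori(1)); shot('side','pre1'); shot('top','pre1t')
f0=np.array(r.current_contact_force()); print(r.current_t(),f0)
for z in(.27,.24,.22,.20,.18,.165,.156):
    r.move_linear(tube(0,0,z),vel=.08); f=np.array(r.current_contact_force())-f0; print(z,(RT.T@f).round(1),((np.array(r.current_tool_pos())-O)@RT).round(4))
    if np.linalg.norm(f)>35: print('STOP');break
print(r.current_t()); shot('side','ins1'); shot('top','ins1t')
a=cv2.imread('pics/pre1.png')[100:260,150:310];b=cv2.imread('pics/ins1.png')[100:260,150:310]
cv2.imwrite('pics/v1.png',cv2.resize(np.hstack([a,b]),None,fx=2.5,fy=2.5))
```

```text
lift [ 0.17459969  0.20513761 -3.78238893] 0.6794131549421125
5.5583 [-0.62642701  0.4095782  -3.30323391]
0.27 [ 0.6 -0.2  0. ] [1.000e-04 0.000e+00 2.699e-01]
0.24 [ 0.6 -1.   0.2] [-2.000e-04 -2.000e-04  2.395e-01]
0.22 [ 0.  -0.4 -2.2] [-5.000e-04 -2.000e-04  2.192e-01]
0.2 [ 1.7 -1.  -2.9] [-0.0004 -0.0002  0.1993]
0.18 [ 0.8 -0.1 -3. ] [-4.000e-04 -1.000e-04  1.793e-01]
0.165 [ 0.5  0.2 -0.4] [-1.000e-04 -1.000e-04  1.645e-01]
0.156 [-0.1 -0.   0.4] [-2.000e-04 -1.000e-04  1.556e-01]
8.5417
```

```bash
sleep 12
```

```text
(no output)
```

View pics/v1.png

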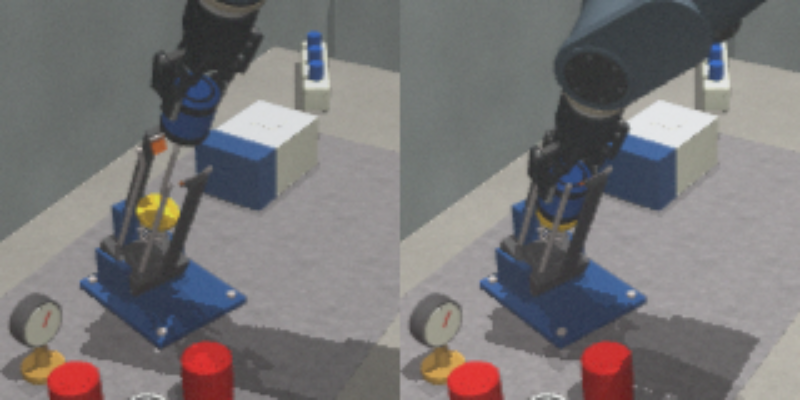

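Blue went in cleanly: the right half shows it between the rods, with negligible force. Next I release it, retract and fetch white.

Run:
```python
from h import *
r.set_gripper(1.0); r.move_linear(tube(0,0,.31),vel=.2); r.sleep(.2)
d=shot('side','rel1'); shot('top','rel1t')
q=(R.from_euler('z',135,degrees=True)*R.from_quat([1,0,0,0])).as_quat()
r.move_to([.4948,.3111,.22],q)
s=shot('side','w1'); 
print(r.current_t())
a=cv2.imread('pics/rel1.png')[100:260,150:310];b=cv2.imread('pics/w1.png')[150:310,130:290]
cv2.imwrite('pics/v2.png',cv2.resize(np.hstack([a,b]),None,fx=2.5,fy=2.5))
```

```text
11.3417
```

```bash
sleep 12
```

```text
(no output)
```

View pics/v2.png

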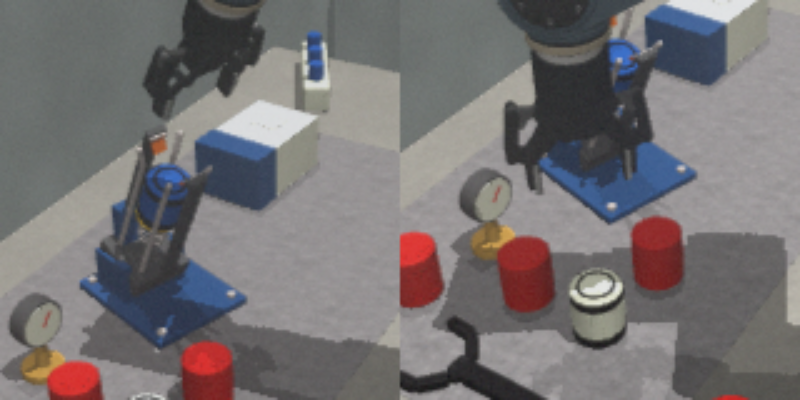

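Blue stands on the platform, its top about level with mid-rod. White is clear below the open jaws, so I grasp it, insert it and press.

Run:
```python
from h import *
r.move_linear([.4948,.3111,.055],vel=.15); r.set_gripper(0.5,100)
p=np.array(r.current_tool_pos()); off=p[2]-.035; print(p,r.current_opening(),r.current_contact_force())
r.move_linear(p+[0,0,.25],vel=.2); print('lift',r.current_contact_force(),r.current_opening())
r.move_to(tube(0,0,.32),ori(1)); shot('side','pre2')
f0=np.array(r.current_contact_force())
for zc in(.25,.22,.20,.18,.17,.16,.15,.143,.1365):
    r.move_linear(tube(0,0,zc+off),vel=.08); f=np.array(r.current_contact_force())-f0; print(zc,(RT.T@f).round(1),((np.array(r.current_tool_pos())-O)@RT).round(4))
    if np.linalg.norm(f)>45: print('STOP');break
r.sleep(.3);print(r.current_t()); shot('side','ins2'); shot('top','ins2t')
a=cv2.imread('pics/pre2.png')[100:260,150:310];b=cv2.imread('pics/ins2.png')[100:260,150:310]
cv2.imwrite('pics/v3.png',cv2.resize(np.hstack([a,b]),None,fx=2.5,fy=2.5))
```

```text
[0.49493042 0.31109471 0.05638066] 0.6728158603394441 [-4.23634251 -3.07398181 13.60447124]
lift [-0.69121534  0.57273893 -2.78102504] 0.6728857230639435
0.25 [-0.7 -0.8  0.4] [2.000e-04 0.000e+00 2.715e-01]
0.22 [0.2 0.1 1.6] [-1.000e-04 -1.000e-04  2.409e-01]
0.2 [ 0.3 -0.6 -1.7] [-0.0007 -0.0003  0.2205]
0.18 [-0.3  1.7 -1.3] [-4.000e-04 -1.000e-04  2.007e-01]
0.17 [-0.1  0.8 -0.3] [-4.000e-04 -1.000e-04  1.907e-01]
0.16 [-1.6  0.2  4.1] [-0.0002 -0.      0.1813]
0.15 [-3.   1.4  8.3] [-0.000e+00  1.000e-04  1.716e-01]
0.143 [-3.7 -0.5 12.3] [0.0002 0.0002 0.1649]
0.1365 [-2.7  0.9 14.4] [0.0002 0.0002 0.1586]
19.1
```

```bash
sleep 14
```

```text
(no output)
```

View pics/v3.png

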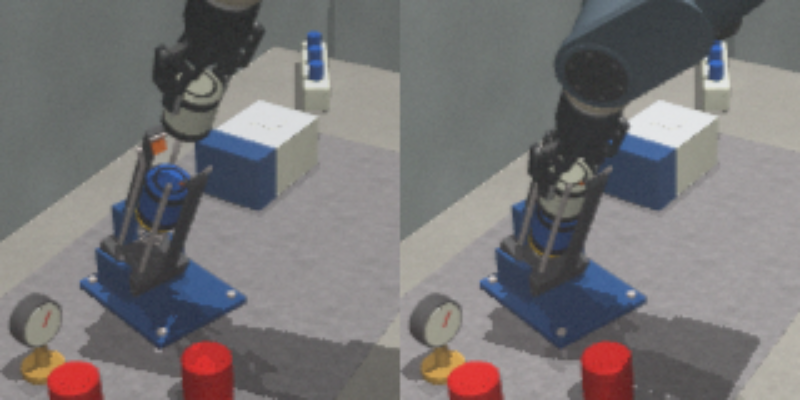

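Run:
```python
from h import *
r.move_linear(tube(0,0,.135+.0214),vel=.04); r.sleep(.3); print(r.current_contact_force(),((np.array(r.current_tool_pos())-O)@RT).round(4))
r.set_gripper(1.0,20); r.move_linear(tube(0,0,.32),vel=.15); r.sleep(.3)
print(r.current_t(),r.current_contact_force())
import pickle
o={}
for n,(x0,x1,y0,y1) in(('top',(220,300,110,190)),('side',(170,250,140,220))):
    o[n]=shot(n,n+'rel2'); cv2.imwrite(f'pics/c{n}.png',cv2.imread(f'pics/{n}rel2.png')[y0:y1,x0:x1])
pickle.dump(o,open('o2.pkl','wb'))
cv2.imwrite('pics/v4.png',cv2.resize(np.hstack([cv2.imread('pics/ctop.png'),cv2.imread('pics/cside.png')]),None,fx=5,fy=5,interpolation=cv2.INTER_CUBIC))
h=cv2.cvtColor(o['side']['pixels'],cv2.COLOR_RGB2HSV).astype(int);p=cloud(o['side']); t=(p-O)@RT
for nm,d in o.items():
    t=(cloud(d)-O)@RT; h=cv2.cvtColor(d['pixels'],cv2.COLOR_RGB2HSV).astype(int)
    k=(np.hypot(t[...,0],t[...,1])<.02)&(t[...,2]>.1)&(t[...,2]<.25)
    print(nm,k.sum(),np.percentile(t[k][:,2],[5,50,95]).round(4) if k.any() else 0)
    m=(abs(t[...,0])<.06)&(abs(t[...,1])<.02)&(t[...,2]>.16)&(t[...,2]<.22)&(h[...,0]<15)&(h[...,0]>4)&(h[...,1]>150)
    for sg in(-1,1):
        q=t[m&(t[...,0]*sg>0)]; print(sg,len(q),np.median(q,0).round(4) if len(q) else '')
```

```text
[-8.86572478  2.89988911  8.03050055] [0.0003 0.0002 0.1574]
21.6833 [-0.02864111  0.53604429 -0.48704031]
top 111 [0.1763 0.1819 0.1861]
-1 13 [-0.0264 -0.004   0.1882]
1 5 [ 0.0323 -0.0003  0.1926]
side 92 [0.1771 0.1808 0.1838]
-1 0 
1 21 [ 0.0307 -0.0014  0.1882]
```

```bash
sleep 10
```

```text
(no output)
```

View pics/v4.png

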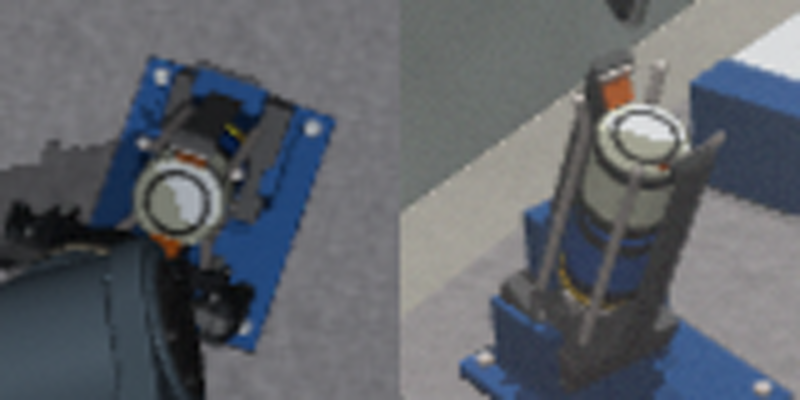

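White stays with its top at tube z ≈ 0.181, against 0.180 when held and 0.210 when free. The arm hides the front catch, so I move it aside and look again.

Run:
```python
from h import *
p=np.array(r.current_tool_pos())
r.move_to([.35,-.30,.35],[1,0,0,0]); r.sleep(.3); print(r.current_t())
o={}
for n,(x0,x1,y0,y1) in(('top',(230,290,120,180)),('side',(185,245,140,200))):
    d=o[n]=shot(n,n+'rel3'); cv2.imwrite(f'pics/c{n}.png',cv2.imread(f'pics/{n}rel3.png')[y0:y1,x0:x1])
    t=(cloud(d)-O)@RT; h=cv2.cvtColor(d['pixels'],cv2.COLOR_RGB2HSV).astype(int)
    k=(np.hypot(t[...,0],t[...,1])<.022)&(t[...,2]>.165)&(t[...,2]<.195)&(h[...,1]<60); q=t[k]
    A=np.c_[q[:,:2],np.ones(len(q))]; f=np.linalg.lstsq(A,q[:,2],rcond=None)[0]; print(n,len(q),'top z',f[2].round(4),'tilt deg',np.degrees(f[:2]).round(1))
    m=(abs(t[...,0])<.06)&(abs(t[...,1])<.02)&(t[...,2]>.16)&(t[...,2]<.22)&(h[...,0]<15)&(h[...,0]>4)&(h[...,1]>150)
    for sg in(-1,1):
        q=t[m&(t[...,0]*sg>0)]; print(sg,len(q),(q[np.argsort(q[:,0])]).round(3).tolist())
cv2.imwrite('pics/v5.png',cv2.resize(np.hstack([cv2.imread('pics/ctop.png'),cv2.imread('pics/cside.png')]),None,fx=6.6,fy=6.6,interpolation=cv2.INTER_CUBIC))
```

```text
23.6833
top 139 top z 0.1817 tilt deg [-0.3 -0.4]
-1 19 [[-0.033, 0.002, 0.192], [-0.033, -0.008, 0.192], [-0.031, -0.004, 0.193], [-0.031, -0.001, 0.197], [-0.03, 0.003, 0.191], [-0.03, 0.006, 0.196], [-0.03, -0.002, 0.184], [-0.03, -0.007, 0.193], [-0.029, 0.008, 0.189], [-0.029, 0.005, 0.187], [-0.028, -0.006, 0.188], [-0.028, -0.0, 0.196], [-0.027, -0.009, 0.187], [-0.027, 0.001, 0.189], [-0.026, -0.004, 0.184], [-0.026, 0.009, 0.189], [-0.026, -0.002, 0.188], [-0.026, 0.006, 0.186], [-0.025, 0.003, 0.183]]
1 5 [[0.029, 0.007, 0.182], [0.032, 0.003, 0.188], [0.032, -0.004, 0.194], [0.033, -0.007, 0.191], [0.034, -0.0, 0.192]]
side 120 top z 0.1814 tilt deg [ 0.7 -1.6]
-1 0 []
1 19 [[0.023, 0.0, 0.188], [0.025, 0.003, 0.187], [0.027, -0.003, 0.188], [0.028, 0.004, 0.185], [0.028, 0.001, 0.188], [0.028, -0.008, 0.184], [0.029, -0.008, 0.187], [0.03, -0.004, 0.189], [0.03, 0.004, 0.192], [0.031, -0.001, 0.189], [0.031, -0.009, 0.19], [0.031, 0.002, 0.185], [0.032, 0.007, 0.192], [0.032, 0.005, 0.187], [0.032, -0.005, 0.191], [0.032, -0.001, 0.193], [0.032, 0.003, 0.194], [0.034, 0.005, 0.193], [0.035, -0.007, 0.191]]
```

```bash
sleep 8
```

```text
(no output)
```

View pics/v5.png

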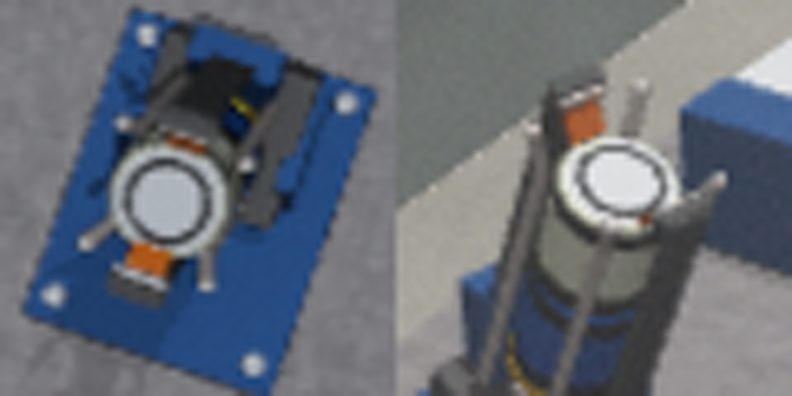

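The arm-clear view shows both orange flaps lapping the rim of the white top, at (150,258) and (185,143) in the left half. The 3D points of both flaps lie on the shut line (x ±25 to 33 mm at z 183 to 192 mm), and the white top is level.

Run:
```python
from h import *
a=cv2.imread('pics/side0.png').astype(int);b=cv2.imread('pics/siderel3.png').astype(int)
for n,(u0,u1,v0,v1) in dict(gauge=(150,180,215,252),spanner=(125,190,278,318),carton=(228,262,145,180)).items(): print(n,np.median(abs(a-b)[v0:v1,u0:u1]),np.percentile(abs(a-b)[v0:v1,u0:u1],95))
r.hand_in()
```

```text
gauge 8.0 12.0
spanner 8.0 12.0
carton 7.0 12.0
the job is handed in; nothing more can be done
```

The magazine is loaded and the job is handed in at about 24 s on the robot clock. Blue went in first onto the spring platform. White was then lowered along the tube's axis and pressed home while still gripped, with about 14 N of push. I then released it and moved the arm clear.

**Pile height:** the top of the white cartridge measures tube z ≈ 181.5 mm from both cameras. The target is 180 mm, and the depth readings run about 2 mm high here. It would stand near 210 mm if it were not held.

**Tilt:** the top view gives under 0.5° and the side view up to 1.6°, on few pixels.

**Catches:** both lie on their shut line. The rear catch was measured in both views. The front catch was measured only from the top, because too little of it shows in the side view.

**Bystanders:** the gauge, carton and spanner areas of the side picture match the first one, apart from a slight even difference (about 8 grey levels) that I put down to noise or lighting. No check failed.

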